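# Seal the dry box lid corner by corner

### The arm

A 7-joint arm with a two-finger parallel gripper is mounted at the origin on a cart in front of the work surface, level with it; the furniture and walls round the work are solid. World frame = base frame: x ahead of the robot, y to its left, z up, the work surface at z = 0. Lengths are in m, angles in rad, forces in N, time in s.
With the tool pointing down it reaches from about 0.4 to 0.85 m from the base axis. Payload 10.4 kg.
Tool frame: the origin (TCP) lies between the finger pads; the fingertips stand 17 mm ahead of it and the grasp point (between the pads) lies 2 mm behind it; x points along the fingers, y is the direction in which the jaws open and shut, and the axes are right-handed (so a half turn about x gives the same grasp; the last joint's range is limited). The gripper opens to 87 mm and grips with 3 to 60 N. Pads are 19 mm wide; open, the fingers measure 117 mm over their backs; the gripper's body (75 mm by 190 mm) begins 51 mm behind the grasp point.
Start: joints at [-1.305, 0.332, -0.065, 1.46, 0.022, 1.35, -0.088], TCP at [0.178, 0.599, 0.24] pointing down, gripper open.
Joint ranges: [-2.6, 2.6], [-0.5, 2.12], [-1.47, 1.34], [0.16, 2.42], [-1.27, 4.41], [0.06, 2.06], [-2.6, 2.6]. Speed limits (rad/s): [2.22, 2.22, 2.79, 2.79, 3.14, 3.14, 3.14].

### API

Orientations are given as a unit quaternion [x, y, z, w].
In Python, from bench import r, optics, close_job gives the robot as it stands.
- The arm moves only by the shell command python3 -m inch 'ROWS' [OPENING] [FORCE]. ROWS is JSON, a list of rows, each an object with "translation": the shift along the tool's x, y, z in cm, a list of three; "spin": the turn about the tool's x in degrees. In form: [{"translation": [tx, ty, tz], "spin": spin}, ...]. A call has 1 to 20 rows; each row shifts and turns the pose as measured when the row begins, along the tool's axes as they then stand; what a row does not reach is not made up. A row lasts 1/8 s, in which the tool goes at most 62.5 mm and 10.7 degrees, less where a joint would pass 70% of its speed; a pose out of reach is approached as far as the arm can. A call is refused whole if a number of a shift passes 6.25 or a number of a turn 10.7, either way. A call with a gripper value outside its range is refused whole. OPENING is the closure, from 0 (fully open) to 1 (shut), set as the call begins (- or left out, the last holds). The fingers move at their own pace and stop on an object; FORCE is the grip in N (left out, the last holds). Time passes only in rows, so rows that do not move let the fingers close. It gives the time, the measured TCP pose, the force and the opening at its end, in the units of the state.
- r.read_state(): the state, without advancing time (a new reading comes with each control period).
- optics.camera(name): name is "scene" or "side" or "wrist"; returns the picture (400x640x3 uint8, red, green, blue); there is no depth.
- optics.camera_model(name): a dict with "camera_matrix" (3x3 intrinsics, pixels), "world_from_camera" (4x4, takes a point from camera to world coordinates); the wrist camera has in their place "tool_from_camera" (4x4, takes a point from camera to tool coordinates, whose origin is the TCP and whose axes are the tool frame's). Camera axes: x right, y down, z forward; pixel columns grow to the right and rows downward; lengths in m; the calibration is good to about 2 mm. A picture is of the moment at which its call begins: read the wrist's pose just before it. camera_model takes no time and is no camera call.
- close_job(): hands the job in, once; it reports no verdict.
The state is a dict: "time": time; "joint_positions": joint angles; "joint_vel": joint speeds; "joint_torque": joint torques, N m; "ee_pos": TCP position; "eef_rot": TCP orientation; "ft_force": force on the tool from outside, world axes, zero at the start; "torque": the same for the moment, N m; "width": finger opening in m.
Only numpy, scipy, OpenCV 4.12 (cv2) and the standard library are available. Lean on these libraries where they do the work, as an engineer would, in place of code of your own. Each camera call takes 0.05 s, during which the arm holds its last target.

### The job

The blue lid of the white dry box is standing proud on its gasket. Press it down at its four yellow corner pads, one corner after another, each fully home before the next, until the lid sits flat and sealed on the rim all round. Keep off the box with the grey lid, which is already sealed.

Things in the scene. Friction and masses are not known exactly. Their poses are not given: they have to be found in the camera images.
- dry_box: the white square dry box with the blue lid, fixed to the bench; 140x140 mm across the rim, rim top 66 mm above the bench. Origin at the centre of its underside, z up, x and y along its sides.
- lid: the blue lid: 140x140 mm plate, 8 mm thick, 0.22 kg, loose, kept in place by a tongue inside the box with 3 mm play. Origin at the centre of the plate's underside, axes parallel to the box's at the start. While only some corners are home the lid rocks: a corner not yet pressed can stand up to 16 mm above home.
- lid_centre (a point): centre of the top face of the blue lid, on its flat round dial; axes as the lid's. Four round yellow thumb pads (20 mm across, 5 mm high, domed) at x, y = +-58 mm on this face are the places to press, each over a plug. At the start this face is 82 mm above the bench (pad tops 87 mm), fully home 74 mm (pad tops 79 mm).
- plug_1 (a joint): rubber gasket plug (14 mm across) under the lid's corner 1, the one at (+58, +58) mm in the box's x and y: 0 = standing 8 mm proud, 0.008 = pushed fully home (m). It gives way under about 5 N straight down on that corner, stays where it was pushed and does not spring back. A press of 10 to 15 N seats it; pressing far harder can start to move its neighbours.
- plug_2 (a joint): rubber gasket plug (14 mm across) under the lid's corner 2, the one at (+58, -58) mm in the box's x and y: 0 = standing 8 mm proud, 0.008 = pushed fully home (m). It gives way under about 5 N straight down on that corner, stays where it was pushed and does not spring back. A press of 10 to 15 N seats it; pressing far harder can start to move its neighbours.
- plug_3 (a joint): rubber gasket plug (14 mm across) under the lid's corner 3, the one at (-58, -58) mm in the box's x and y: 0 = standing 8 mm proud, 0.008 = pushed fully home (m). It gives way under about 5 N straight down on that corner, stays where it was pushed and does not spring back. A press of 10 to 15 N seats it; pressing far harder can start to move its neighbours.
- plug_4 (a joint): rubber gasket plug (14 mm across) under the lid's corner 4, the one at (-58, +58) mm in the box's x and y: 0 = standing 8 mm proud, 0.008 = pushed fully home (m). It gives way under about 5 N straight down on that corner, stays where it was pushed and does not spring back. A press of 10 to 15 N seats it; pressing far harder can start to move its neighbours.
- sealed_box: a like box with a grey lid and black corner pads, already sealed, fixed to the bench, 140x140x79 mm; not to be touched. Origin at the centre of its underside.

How it is judged:
On the way, in this order (a step that is already met when the one before it is completed fails the run):
1. one corner has been pressed home (plug at least 6 mm down), the other three still standing (less than 5 mm down) (((value of joint plug_1 above 0.006 m and value of joint each of plug_2, plug_3, plug_4 below 0.005 m) or (value of joint each of plug_1, plug_3, plug_4 below 0.005 m and value of joint plug_2 above 0.006 m) or (value of joint each of plug_1, plug_2, plug_4 below 0.005 m and value of joint plug_3 above 0.006 m) or (value of joint each of plug_1, plug_2, plug_3 below 0.005 m and value of joint plug_4 above 0.006 m))), for 0.1 s.
2. two corners have been pressed home (plug at least 6 mm down), the other two still standing (less than 5 mm down) (((value of joint each of plug_1, plug_2 above 0.006 m and value of joint each of plug_3, plug_4 below 0.005 m) or (value of joint each of plug_1, plug_3 above 0.006 m and value of joint each of plug_2, plug_4 below 0.005 m) or (value of joint each of plug_1, plug_4 above 0.006 m and value of joint each of plug_2, plug_3 below 0.005 m) or (value of joint each of plug_1, plug_4 below 0.005 m and value of joint each of plug_2, plug_3 above 0.006 m) or (value of joint each of plug_1, plug_3 below 0.005 m and value of joint each of plug_2, plug_4 above 0.006 m) or (value of joint each of plug_1, plug_2 below 0.005 m and value of joint each of plug_3, plug_4 above 0.006 m))), for 0.1 s.
3. three corners have been pressed home (plug at least 6 mm down), the other still standing (less than 5 mm down) (((value of joint each of plug_1, plug_2, plug_3 above 0.006 m and value of joint plug_4 below 0.005 m) or (value of joint each of plug_1, plug_2, plug_4 above 0.006 m and value of joint plug_3 below 0.005 m) or (value of joint each of plug_1, plug_3, plug_4 above 0.006 m and value of joint plug_2 below 0.005 m) or (value of joint plug_1 below 0.005 m and value of joint each of plug_2, plug_3, plug_4 above 0.006 m))), for 0.1 s.
At the end, for the whole second after the job is handed in: all four gasket plugs are at least 6 mm down and the blue lid lies still and flat on the rim: its top face no more than 2.5 mm above fully home and tilted by less than 0.03 rad (value of joint each of plug_1, plug_2, plug_3, plug_4 above 0.006 m and z of lid_centre in the frame of dry_box below 0.0765 m and angle between lid_centre's own z axis and vertical below 0.03 rad and linear speed of lid below 0.02 m/s); the robot touches nothing.
It fails at once if the robot presses on the box with the grey lid (over 2 N) (contact force between any of the fingers, the arm and sealed_box above 2 N).
It also fails if it takes over 45 s, if anything falls off the work surface, if the arm or the gripper's body presses on something with over 40 N, if the wrist force passes 120 N, or if a joint passes its speed limit or range.

## Working session

There is one attempt and no reset: what is moved stays moved. The work goes in short steps, Python scripts to look and compute and a shell command to move; the robot and the scene stay as the last step left them, time stands still between calls to the robot, and variables do not carry over. Pictures are saved under pics/ and viewed, and the job is handed in when it is done.

```bash
mkdir -p pics; ls
python3 - <<'E'
from bench import r, optics
import cv2
s=r.read_state(); print(s)
for n in ["scene","side","wrist"]:
    im=optics.camera(n); cv2.imwrite(f"pics/{n}0.png",im[:,:,::-1]); print(n,optics.camera_model(n))
E
```

```text
pics
{'time': 0.0, 'joint_positions': array([-1.30460214,  0.33287345, -0.06471101,  1.46098506,  0.02157739,
        1.3498705 , -0.08850959]), 'joint_vel': array([-0.0005642 , -0.00142803, -0.00059894, -0.0005442 ,  0.00122893,
        0.00091727,  0.00018697]), 'joint_torque': array([ 1.14723764e-03, -6.23262835e+01,  2.56051007e-02, -3.89884472e+01,
       -6.13094377e-02,  4.01148247e-02,  1.58159487e-04]), 'ee_pos': array([0.17788283, 0.5987608 , 0.23873207]), 'eef_rot': array([ 0.10123708,  0.69980722, -0.10224987,  0.69968984]), 'ft_force': array([-0.50294289, -0.00438167, -0.97062083]), 'torque': array([0.06960381, 0.01925534, 0.04958683]), 'width': 0.08667885577076292}
scene {'camera_matrix': array([[377.71129684,   0.        , 316.01016094],
       [  0.        , 377.71129684, 198.09802343],
       [  0.        ,   0.        ,   1.        ]]), 'world_from_camera': array([[ 0.54559172, -0.40038202,  0.73622273, -0.10625798],
       [-0.83801839, -0.26841237,  0.47505787, -0.61021683],
       [ 0.00740666, -0.87615583, -0.48197106,  0.48709091],
       [ 0.        ,  0.     
[... 319 characters left out ...]
7924322,  0.92434874, -1.02020772],
       [ 0.00438084, -0.92522127, -0.37940271,  0.39541749],
       [ 0.        ,  0.        ,  0.        ,  1.        ]])}
wrist {'camera_matrix': array([[313.15098939,   0.        , 320.61348889],
       [  0.        , 313.15098939, 197.47093815],
       [  0.        ,   0.        ,   1.        ]]), 'tool_from_camera': array([[ 8.53740805e-04, -2.98772869e-01,  9.54323868e-01,
        -1.45772250e-01],
       [ 9.99999626e-01,  1.26516704e-04, -8.54993525e-04,
        -6.60031752e-04],
       [ 1.34710958e-04,  9.54324241e-01,  2.98772865e-01,
        -8.12197949e-02],
       [ 0.00000000e+00,  0.00000000e+00,  0.00000000e+00,
         1.00000000e+00]])}
```

View pics/scene0.png

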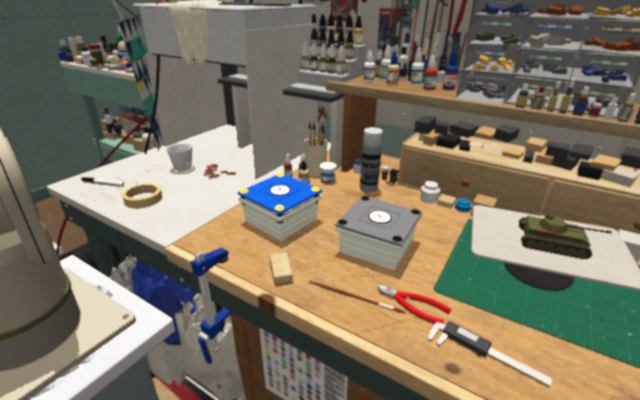

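View pics/side0.png

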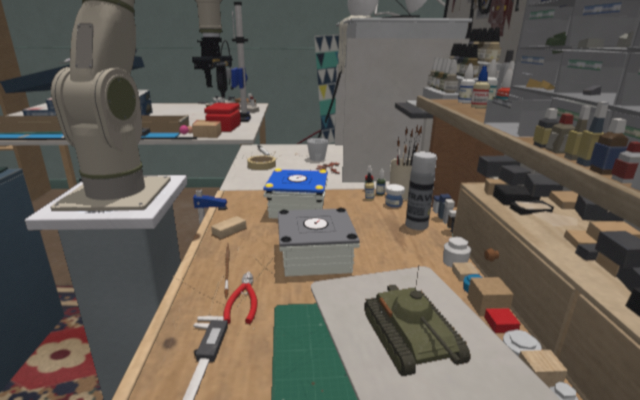

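View pics/wrist0.png

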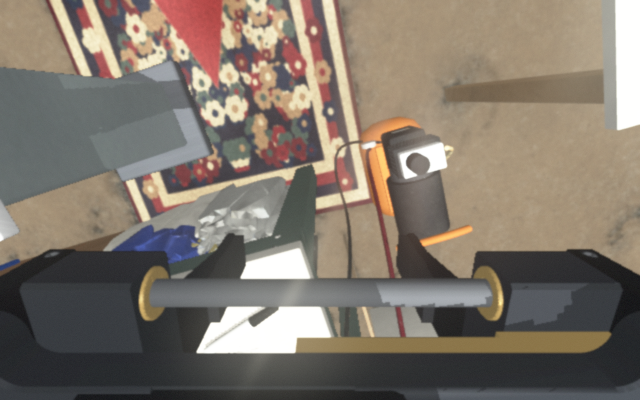

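The scene view shows the blue lid with yellow pads around (280,190) and the grey box at (380,225). In the side view the blue lid is around (297,181) and grey at (317,225). Next I'll locate the pads.

```bash
cat > h.py <<'E'
import numpy as np, cv2
from scipy.spatial.transform import Rotation as R
from bench import r, optics
def ray(M,T,uv):
    d=T[:3,:3]@np.linalg.inv(M)@np.array([uv[0],uv[1],1.]); return T[:3,3],d
def onz(M,T,uv,z):
    o,d=ray(M,T,uv); return o+d*(z-o[2])/d[2]
def proj(M,T,p):
    q=np.linalg.inv(T)@np.append(p,1); q=M@q[:3]; return q[:2]/q[2]
def cam(n,s=None):
    m=optics.camera_model(n)
    if n=='wrist':
        W=np.eye(4); W[:3,:3]=R.from_quat(s['eef_rot']).as_matrix(); W[:3,3]=s['ee_pos']
        return m['camera_matrix'],W@m['tool_from_camera']
    return m['camera_matrix'],m['world_from_camera']
def blobs(im,lo,hi,box,amin=4):
    h=cv2.cvtColor(im,cv2.COLOR_RGB2HSV); m=cv2.inRange(h,lo,hi); z=np.zeros_like(m)
    x0,y0,x1,y1=box; z[y0:y1,x0:x1]=m[y0:y1,x0:x1]
    n,l,st,c=cv2.connectedComponentsWithStats(z)
    return [(c[i],st[i,4]) for i in range(1,n) if st[i,4]>=amin]
E
python3 - <<'E'
from h import *
for n,box in (('scene',(232,165,330,225)),('side',(255,160,340,210))):
    im=cv2.imread(f'pics/{n}0.png')[:,:,::-1].copy()
    M,T=cam(n)
    for c,a in blobs(im,(18,110,110),(35,255,255),box): print(n,c.round(1),a,onz(M,T,c,.085).round(4))
    b=blobs(im,(105,130,80),(125,255,255),box,100)
    for c,a in b: print('blue',c,a,onz(M,T,c,.082).round(4))
    cv2.imwrite(f'pics/{n}z.png',cv2.resize(im[box[1]:box[3],box[0]:box[2],::-1],None,fx=6,fy=6,interpolation=2))
M,T=cam('scene')
# grey lid corner pads by eye
for uv in [(352,205),(413,208),(399,240),(343,228)]: print('grey',onz(M,T,uv,.077).round(3))
s=r.read_state();print(R.from_quat(s['eef_rot']).as_matrix().round(3))
E
```

```text
scene [304.3 171.6] 34 [ 0.6078 -0.1135  0.085 ]
scene [280.5 174. ] 16 [ 0.5631 -0.0723  0.085 ]
scene [315.8 187.7] 34 [ 0.5497 -0.1862  0.085 ]
scene [243.4 190.6] 21 [ 0.4454 -0.0566  0.085 ]
scene [278.9 207.6] 25 [ 0.4296 -0.1714  0.085 ]
blue [279.5801217  192.97363083] 1479 [ 0.4866 -0.1288  0.082 ]
side [277.7 169.5] 11 [ 0.4466 -0.0609  0.085 ]
side [322.4 170.4] 19 [ 0.561  -0.0721  0.085 ]
side [268.6 185.1] 17 [ 0.4302 -0.1763  0.085 ]
side [319. 187.] 17 [ 0.545  -0.1925  0.085 ]
blue [296.73500545 181.0959651 ] 917 [ 0.4948 -0.1428  0.082 ]
grey [ 0.538 -0.288  0.077]
grey [ 0.6   -0.404  0.077]
grey [ 0.47  -0.425  0.077]
grey [ 0.447 -0.317  0.077]
[[-0.     0.285  0.959]
 [-0.001  0.959 -0.285]
 [-1.    -0.001  0.   ]]
```

```bash
ls pics
```

```text
scene0.png
scenez.png
side0.png
sidez.png
wrist0.png
```

View pics/scenez.png

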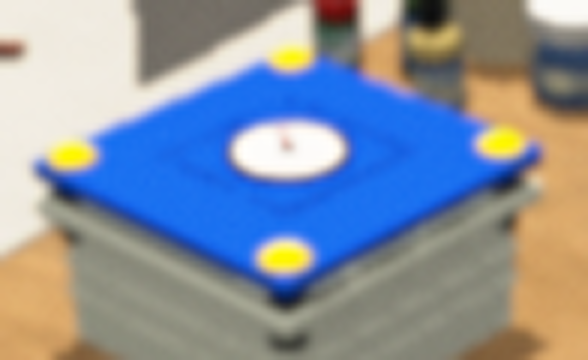

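View pics/sidez.png

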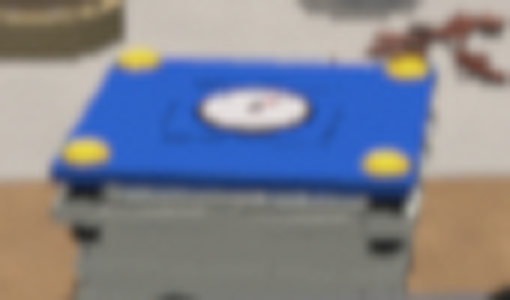

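Run:
```python
from h import *
M,T=cam('side')
for uv in [(343,187),(316,158),(262,160),(370,197),(418,222),(395,205),(225,150)]: print(uv,onz(M,T,uv,0).round(3))
# what pixels would the path (tip z .22) cover
for p in [(.178,.599,.24),(.4,.4,.24),(.45,.2,.24),(.5,-.12,.24)]: print(p,proj(M,T,p).round(0), proj(*cam('scene'),p).round(0))
```

```text
(343, 187) [0.629 0.032 0.   ]
(316, 158) [0.567 0.331 0.   ]
(262, 160) [0.375 0.311 0.   ]
(370, 197) [ 0.693 -0.047  0.   ]
(418, 222) [ 0.778 -0.206  0.   ]
(395, 205) [ 0.748 -0.104  0.   ]
(225, 150) [0.223 0.45  0.   ]
(0.178, 0.599, 0.24) [215.  81.] [-44. 105.]
(0.4, 0.4, 0.24) [268.  87.] [94. 98.]
(0.45, 0.2, 0.24) [281.  94.] [160. 106.]
(0.5, -0.12, 0.24) [298. 113.] [277. 123.]
```

```bash
python3 -m inch '[{"translation":[-1,-4,0],"spin":0},{"translation":[0,-5,1],"spin":0}]' 1 20
```

```text
time: 0.4
ee_pos: [0.161, 0.5093, 0.2472]
eef_rot: [0.1, 0.7, -0.103, 0.7]
ft_force: [-0.2, -0.7, 1.1]
width: 0.0743
```

```bash
python3 - <<'E'
from h import *
M,T=cam('scene')
for uv in [(250,165),(238,150),(305,150),(315,163),(372,190),(290,175),(325,182)]: print(uv,onz(M,T,uv,0).round(3))
E
python3 -m inch '[{"translation":[0,-3.1,5.2],"spin":0},{"translation":[0,-3.1,5.2],"spin":0},{"translation":[0,-3.1,5.2],"spin":0},{"translation":[0,-3.1,5.2],"spin":0},{"translation":[0,-3.1,5.2],"spin":0},{"translation":[0,-3.1,5.2],"spin":0}]'
```

```text
(250, 165) [0.704 0.163 0.   ]
(238, 150) [0.777 0.283 0.   ]
(305, 150) [0.907 0.091 0.   ]
(315, 163) [0.832 0.    0.   ]
(372, 190) [ 0.764 -0.234  0.   ]
(290, 175) [0.715 0.013 0.   ]
(325, 182) [ 0.734 -0.099  0.   ]
time: 1.15
ee_pos: [0.4109, 0.2347, 0.2475]
eef_rot: [0.098, 0.701, -0.099, 0.7]
ft_force: [1.0, 1.2, 0.3]
width: 0.0147
```

Run:
```python
import cv2
im=cv2.imread('pics/scene0.png'); cv2.imwrite('pics/cab.png',cv2.resize(im[60:230,200:400],None,fx=3.5,fy=3.5,interpolation=2))
im=cv2.imread('pics/side0.png'); cv2.imwrite('pics/cab2.png',cv2.resize(im[60:230,250:450],None,fx=3.5,fy=3.5,interpolation=2))
```

```text
(no output)
```

View pics/cab.png

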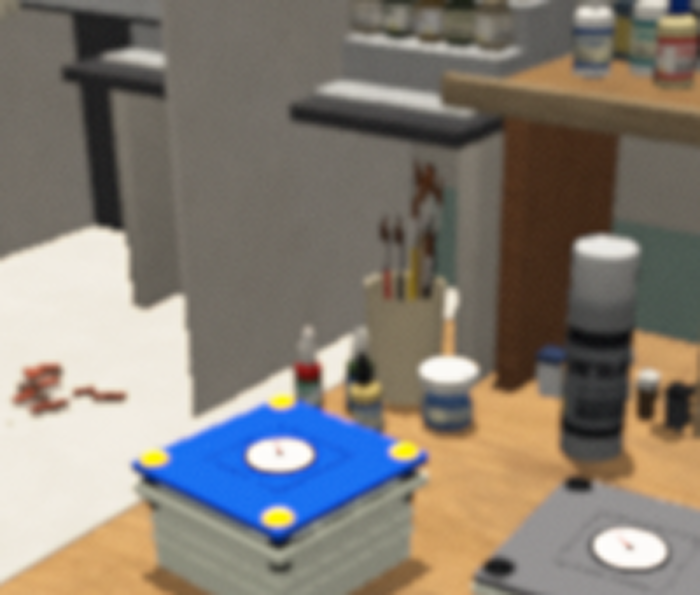

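View pics/cab2.png

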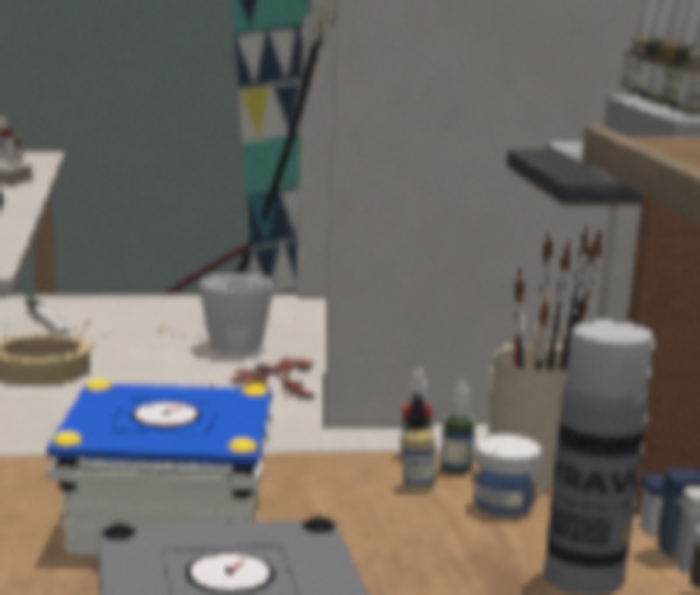

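```bash
python3 -m inch '[{"translation":[0,-4.7,2.6],"spin":0},{"translation":[0,-4.7,2.6],"spin":0},{"translation":[0,-4.7,3.6],"spin":0},{"translation":[0,-4.7,3.6],"spin":0},{"translation":[0,-4.7,3.6],"spin":0},{"translation":[0,-4.7,4],"spin":0},{"translation":[0,-4.7,4],"spin":0},{"translation":[0,0,0],"spin":0}]' 1 20
python3 - <<'E'
from h import *
s=r.read_state(); im=optics.camera('wrist'); cv2.imwrite('pics/w1.png',im[:,:,::-1])
M,T=cam('wrist',s)
P=[]
for c,a in blobs(im,(20,120,120),(35,255,255),(0,0,640,400),20):
    p=onz(M,T,c,.0855); print(c.round(1),a,p.round(4))
print(s['ft_force'],s['joint_positions'].round(2))
E
```

```text
time: 2.15
ee_pos: [0.5529, -0.1637, 0.2474]
eef_rot: [0.099, 0.7, -0.101, 0.7]
ft_force: [-0.3, 1.2, 0.5]
width: 0.0006
[399.2  40.1] 127 [ 0.4459 -0.0612  0.0855]
[275.6  61.6] 295 [ 0.4317 -0.1723  0.0855]
[297.  183.4] 214 [ 0.546  -0.1882  0.0855]
[303.7 287.4] 26 [ 0.6641 -0.2177  0.0855]
[337.4 285.7] 27 [ 0.6726 -0.1804  0.0855]
[303.7 310.1] 35 [ 0.6931 -0.2267  0.0855]
[337.4 309.9] 35 [ 0.7037 -0.189   0.0855]
[-0.28078427  1.22638924  0.47410341] [-0.41  0.26  0.74  1.62 -0.18  1.34  1.64]
```

View pics/w1.png

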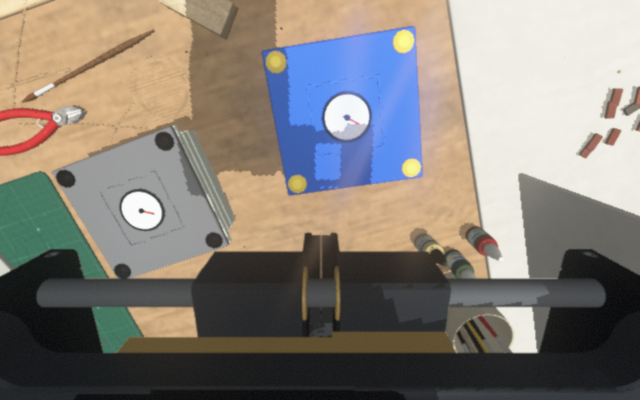

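Wrist view: the pads are at (399,40), (276,62), (297,183) and (412,168), and they agree with the other cameras. Fit: centre (0.496,-0.1235), yaw -7.3°. I'll hover over corner (0.5465,-0.188) first.

```bash
cat > g.py <<'E'
from h import *
import sys
c=np.array([.4963,-.1235]); a=np.radians(-7.3); u=np.array([np.cos(a),np.sin(a)]); v=np.array([-u[1],u[0]])
K={'1':c+.058*(u+v),'2':c+.058*(u-v),'3':c-.058*(u+v),'4':c+.058*(v-u)}
s=r.read_state(); Rm=R.from_quat(s['eef_rot']).as_matrix(); 
p=s['ee_pos']; print('t',s['time'],'ee',p.round(4),'F',s['ft_force'].round(1),'tipdown',Rm[:,0].round(3))
for k in sys.argv[1:]:
    print(k,K[k].round(4),'to go tool cm at z .112:',(100*Rm.T@(np.append(K[k],.112)-p)).round(2))
E
python3 -m inch '[{"translation":[4,-2,0],"spin":0},{"translation":[4,-0.6,0.1],"spin":0},{"translation":[3.5,0,0],"spin":0},{"translation":[1,0,0],"spin":0},{"translation":[0,0,0],"spin":0}]'; python3 g.py 2
```

```text
time: 2.82
ee_pos: [0.5475, -0.1801, 0.1206]
eef_rot: [0.098, 0.7, -0.095, 0.701]
ft_force: [-0.5, -0.4, 0.5]
width: 0.0
t 2.825 ee [ 0.5475 -0.1801  0.1206] F [-0.5 -0.4  0.5] tipdown [ 0.002  0.003 -1.   ]
2 [ 0.5465 -0.1884] to go tool cm at z .112: [ 0.86 -0.83  0.12]
```

```bash
python3 -m inch '[{"translation":[0.4,-0.9,0.1],"spin":0},{"translation":[0.4,-0.2,0],"spin":0},{"translation":[0,0,0],"spin":0}]'; python3 g.py 2
python3 - <<'E'
from h import *
for n in ('scene','side'):
    im=optics.camera(n)
    b=im[130:230,230:370] if n=='scene' else im[110:210,240:380]
    cv2.imwrite(f'pics/{n}1.png',cv2.resize(b[:,:,::-1],None,fx=5,fy=5,interpolation=2))
E
```

```text
time: 3.2
ee_pos: [0.5471, -0.1916, 0.1151]
eef_rot: [0.097, 0.698, -0.095, 0.703]
ft_force: [0.9, -0.6, -0.0]
width: 0.0003
t 3.2 ee [ 0.5471 -0.1916  0.1151] F [ 0.9 -0.6 -0. ] tipdown [ 0.006  0.003 -1.   ]
2 [ 0.5465 -0.1884] to go tool cm at z .112: [ 0.31  0.29 -0.15]
```

View pics/scene1.png

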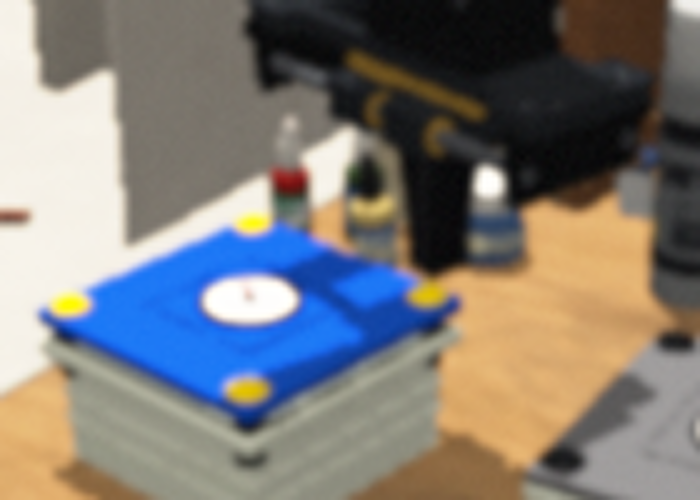

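View pics/side1.png

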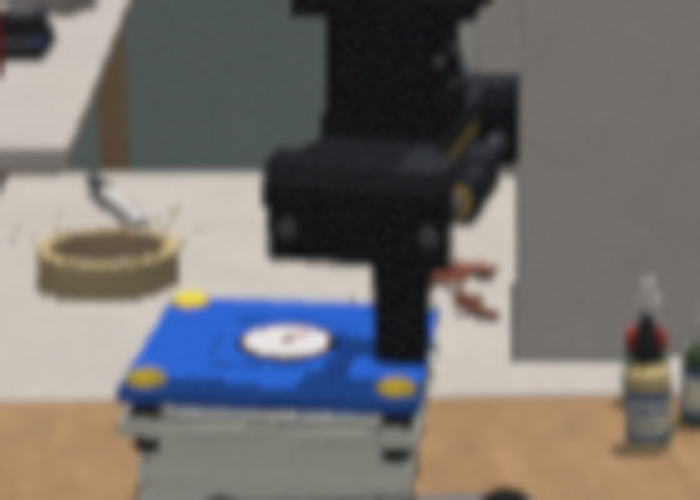

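The tip stands right above the pad in both views (scene crop 437,270 over 430,295; side crop 398,358 over 397,386). Now I'll press gently.

```bash
python3 -m inch '[{"translation":[0.3,0.3,-0.15],"spin":0},{"translation":[0.3,0,0],"spin":0},{"translation":[0.3,0,0],"spin":0}]'; python3 g.py 2
```

```text
time: 3.68
ee_pos: [0.5469, -0.1876, 0.106]
eef_rot: [0.097, 0.698, -0.095, 0.703]
ft_force: [-0.1, -0.2, 0.4]
width: 0.0006
t 3.675 ee [ 0.5469 -0.1876  0.106 ] F [-0.1 -0.2  0.4] tipdown [ 0.007  0.003 -1.   ]
2 [ 0.5465 -0.1884] to go tool cm at z .112: [-0.6  -0.09 -0.01]
```

```bash
python3 -m inch '[{"translation":[0.2,0,0],"spin":0},{"translation":[0.2,0,0],"spin":0}]'; python3 -m inch '[{"translation":[0.2,0,0],"spin":0}]'; python3 -m inch '[{"translation":[0.2,0,0],"spin":0}]'
```

```text
time: 3.92
ee_pos: [0.5471, -0.1877, 0.1021]
eef_rot: [0.097, 0.698, -0.095, 0.703]
ft_force: [-0.9, -0.2, 5.4]
width: 0.0005
time: 4.05
ee_pos: [0.5473, -0.188, 0.1005]
eef_rot: [0.097, 0.698, -0.095, 0.703]
ft_force: [-0.9, 0.1, 6.1]
width: 0.0008
time: 4.18
ee_pos: [0.5475, -0.1882, 0.0988]
eef_rot: [0.097, 0.698, -0.095, 0.703]
ft_force: [-1.5, -0.0, 4.8]
width: 0.0001
```

```bash
python3 -m inch '[{"translation":[0.2,0,0],"spin":0}]'; python3 -m inch '[{"translation":[0.2,0,0],"spin":0}]';python3 -m inch '[{"translation":[0.2,0,0],"spin":0}]'
```

```text
time: 4.3
ee_pos: [0.5477, -0.1885, 0.0973]
eef_rot: [0.097, 0.697, -0.095, 0.704]
ft_force: [-4.5, 1.5, 15.1]
width: 0.0001
time: 4.42
ee_pos: [0.5479, -0.1885, 0.0969]
eef_rot: [0.098, 0.697, -0.095, 0.704]
ft_force: [-12.1, 5.4, 30.4]
width: 0.0001
time: 4.55
ee_pos: [0.5479, -0.1886, 0.0968]
eef_rot: [0.099, 0.697, -0.094, 0.704]
ft_force: [-13.0, 5.2, 29.3]
width: 0.0004
```

Corner 2 is home: hard stop at TCP z 0.097, though 30 N was a bit over, so I'll use smaller steps on the rest. Lifting to check.

```bash
python3 -m inch '[{"translation":[-2,0,0],"spin":0},{"translation":[-2,0,0],"spin":0},{"translation":[0,4,0],"spin":0},{"translation":[0,4,0],"spin":0},{"translation":[0,2,0],"spin":0},{"translation":[0,0,0],"spin":0}]'; python3 g.py 1
python3 - <<'E'
from h import *
for n in ('scene','side'):
    im=optics.camera(n)
    b=im[130:230,230:370] if n=='scene' else im[110:210,240:380]
    cv2.imwrite(f'pics/{n}2.png',cv2.resize(b[:,:,::-1],None,fx=5,fy=5,interpolation=2))
E
```

```text
time: 5.3
ee_pos: [0.5753, -0.091, 0.139]
eef_rot: [0.099, 0.697, -0.095, 0.704]
ft_force: [0.3, -1.0, -1.1]
width: 0.0006
t 5.3 ee [ 0.5753 -0.091   0.139 ] F [ 0.3 -1.  -1.1] tipdown [ 0.011  0.005 -1.   ]
1 [ 0.5612 -0.0733] to go tool cm at z .112: [ 2.7   1.29 -1.86]
```

View pics/scene2.png

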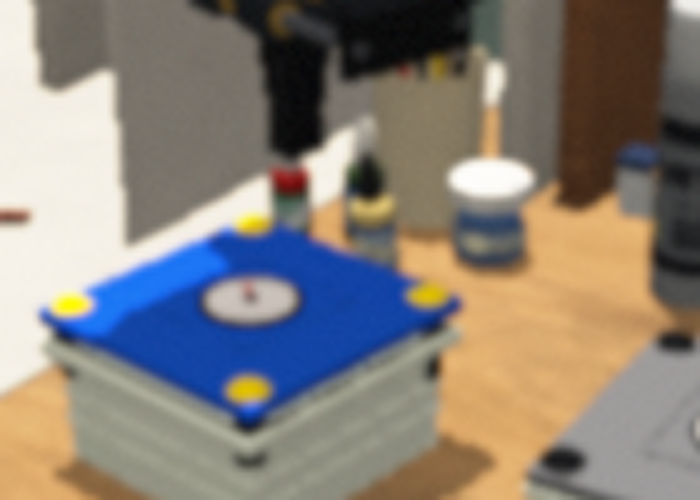

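View pics/side2.png

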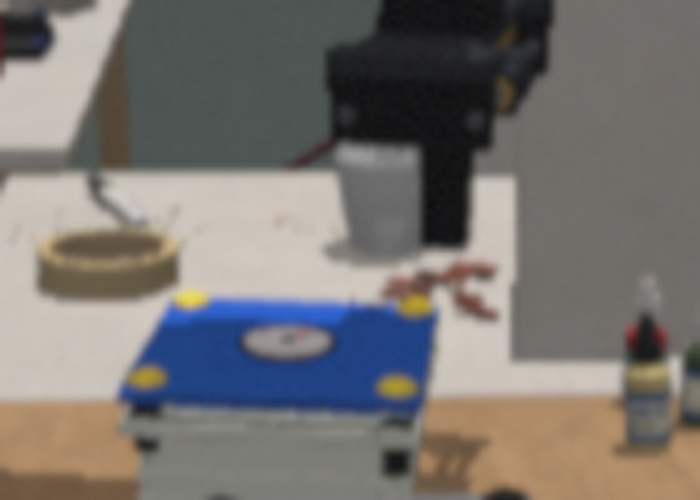

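The black plug underside below the rim has dropped at corner 2 (side crop 396,462), while corners 3 and 4 are unchanged. The lid lies back level on the other three. Corner 1 is next.

```bash
python3 -m inch '[{"translation":[1,1.2,-1.8],"spin":0},{"translation":[1,0,0],"spin":0},{"translation":[0,0,0],"spin":0}]'; python3 g.py 1
```

```text
time: 5.78
ee_pos: [0.5599, -0.0815, 0.1187]
eef_rot: [0.102, 0.696, -0.099, 0.704]
ft_force: [-0.8, -0.9, -0.8]
width: 0.0001
t 5.775 ee [ 0.5599 -0.0815  0.1187] F [-0.8 -0.9 -0.8] tipdown [ 0.011  0.003 -1.   ]
1 [ 0.5612 -0.0733] to go tool cm at z .112: [ 0.67  0.82 -0.12]
```

```bash
python3 -m inch '[{"translation":[0.3,0.8,-0.1],"spin":0},{"translation":[0.3,0,0],"spin":0},{"translation":[0,0,0],"spin":0}]'; python3 g.py 1
```

```text
time: 6.15
ee_pos: [0.5621, -0.0748, 0.1129]
eef_rot: [0.102, 0.696, -0.1, 0.704]
ft_force: [0.2, -1.2, 0.9]
width: 0.0003
t 6.15 ee [ 0.5621 -0.0748  0.1129] F [ 0.2 -1.2  0.9] tipdown [ 0.012  0.002 -1.   ]
1 [ 0.5612 -0.0733] to go tool cm at z .112: [ 0.09  0.12 -0.13]
```

```bash
python3 -m inch '[{"translation":[0.3,0.1,-0.1],"spin":0},{"translation":[0.3,0,0],"spin":0},{"translation":[0.2,0,0],"spin":0},{"translation":[0.2,0,0],"spin":0},{"translation":[0.2,0,0],"spin":0}]'; python3 -m inch '[{"translation":[0.2,0,0],"spin":0}]'; python3 -m inch '[{"translation":[0.15,0,0],"spin":0}]'
```

```text
time: 6.78
ee_pos: [0.5621, -0.0737, 0.101]
eef_rot: [0.102, 0.695, -0.1, 0.704]
ft_force: [0.5, 0.9, 4.1]
width: 0.0004
time: 6.9
ee_pos: [0.5623, -0.0737, 0.0991]
eef_rot: [0.102, 0.695, -0.1, 0.705]
ft_force: [-0.6, 1.4, 4.4]
width: 0.0003
time: 7.02
ee_pos: [0.5624, -0.0738, 0.0976]
eef_rot: [0.103, 0.695, -0.1, 0.705]
ft_force: [-0.5, -0.1, 4.4]
width: 0.0001
```

```bash
python3 -m inch '[{"translation":[0.12,0,0],"spin":0}]'; python3 -m inch '[{"translation":[0.1,0,0],"spin":0}]'
```

```text
time: 7.15
ee_pos: [0.5626, -0.0738, 0.0968]
eef_rot: [0.103, 0.695, -0.1, 0.705]
ft_force: [-4.7, 1.7, 17.4]
width: 0.0005
time: 7.28
ee_pos: [0.5627, -0.0738, 0.0967]
eef_rot: [0.103, 0.695, -0.099, 0.705]
ft_force: [-8.1, 1.3, 21.4]
width: 0.0005
```

Corner 1 hit its hard stop at the same height (0.0967, 21 N). On to corner 4.

```bash
python3 -m inch '[{"translation":[-2,0,0],"spin":0},{"translation":[-1.5,0,0],"spin":0},{"translation":[0,-1,-5],"spin":0},{"translation":[0,-1,-5],"spin":0},{"translation":[0,0,-1],"spin":0},{"translation":[0,0,0],"spin":0}]'; python3 g.py 4
python3 - <<'E'
from h import *
for n in ('scene','side'):
    im=optics.camera(n)
    b=im[130:230,230:370] if n=='scene' else im[110:210,240:380]
    cv2.imwrite(f'pics/{n}3.png',cv2.resize(b[:,:,::-1],None,fx=5,fy=5,interpolation=2))
E
```

```text
time: 8.02
ee_pos: [0.4481, -0.0613, 0.13]
eef_rot: [0.102, 0.695, -0.099, 0.704]
ft_force: [0.6, 0.2, 0.3]
width: 0.0002
t 8.025 ee [ 0.4481 -0.0613  0.13  ] F [0.6 0.2 0.3] tipdown [ 0.013  0.002 -1.   ]
4 [ 0.4461 -0.0586] to go tool cm at z .112: [ 1.8   0.2  -0.29]
```

View pics/scene3.png

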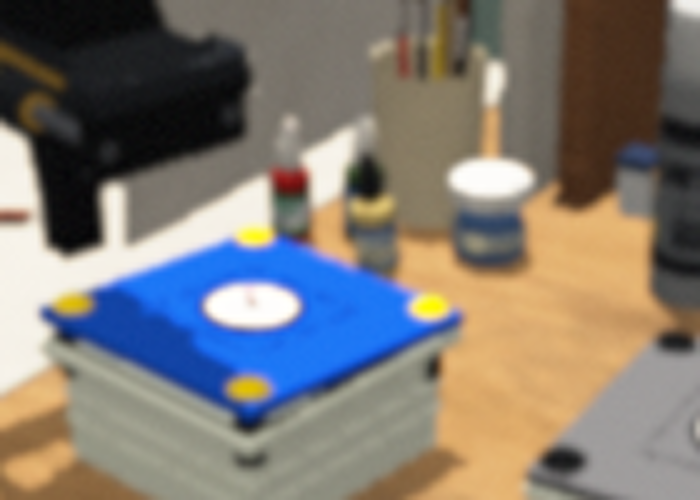

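View pics/side3.png

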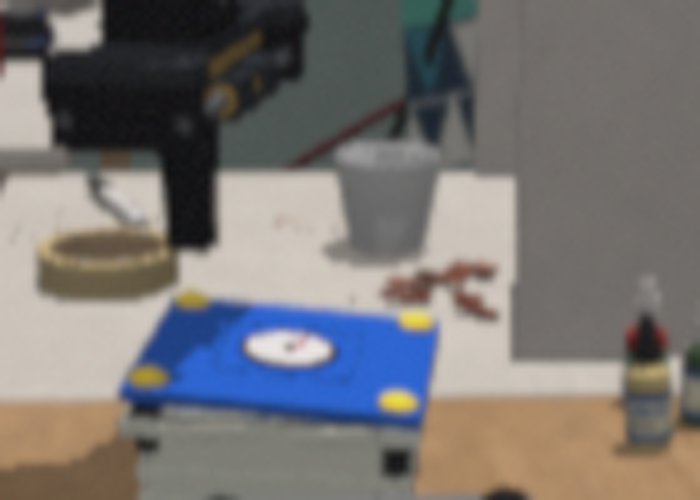

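The lid now tilts down along the corner 1–2 edge (pads at side crop 416,321 and 397,402). Corners 3 and 4 still stand. Pressing corner 4.

```bash
python3 -m inch '[{"translation":[0.8,0.2,-0.3],"spin":0},{"translation":[0.6,0,0],"spin":0},{"translation":[0.2,0,0],"spin":0},{"translation":[0,0,0],"spin":0}]'; python3 g.py 4
```

```text
time: 8.62
ee_pos: [0.448, -0.0597, 0.1122]
eef_rot: [0.101, 0.696, -0.101, 0.704]
ft_force: [0.3, -0.4, 0.4]
width: 0.0004
t 8.625 ee [ 0.448  -0.0597  0.1122] F [ 0.3 -0.4  0.4] tipdown [ 0.012 -0.002 -1.   ]
4 [ 0.4461 -0.0586] to go tool cm at z .112: [ 0.02  0.05 -0.21]
```

```bash
python3 -m inch '[{"translation":[0.3,0,-0.2],"spin":0},{"translation":[0.3,0,0],"spin":0},{"translation":[0.2,0,0],"spin":0},{"translation":[0.2,0,0],"spin":0},{"translation":[0.2,0,0],"spin":0}]'; python3 -m inch '[{"translation":[0.2,0,0],"spin":0}]'; python3 -m inch '[{"translation":[0.12,0,0],"spin":0}]';python3 -m inch '[{"translation":[0.12,0,0],"spin":0}]'
```

```text
time: 9.25
ee_pos: [0.4461, -0.0587, 0.1002]
eef_rot: [0.101, 0.696, -0.101, 0.704]
ft_force: [-2.9, 1.6, 6.6]
width: 0.0005
time: 9.38
ee_pos: [0.4459, -0.0585, 0.0982]
eef_rot: [0.102, 0.696, -0.101, 0.704]
ft_force: [-3.2, 1.2, 6.3]
width: 0.0006
time: 9.5
ee_pos: [0.4458, -0.0583, 0.097]
eef_rot: [0.102, 0.696, -0.1, 0.704]
ft_force: [-3.1, 2.0, 8.5]
width: 0.0009
time: 9.62
ee_pos: [0.4459, -0.0583, 0.0966]
eef_rot: [0.102, 0.696, -0.1, 0.703]
ft_force: [-8.8, -1.2, 25.6]
width: 0.0003
```

```bash
python3 -m inch '[{"translation":[-2,0,0],"spin":0},{"translation":[-1.5,0,0],"spin":0},{"translation":[0,-5,0.8],"spin":0},{"translation":[0,-5,0.8],"spin":0},{"translation":[0,-1,0],"spin":0},{"translation":[0,0,0],"spin":0}]'; python3 g.py 3
python3 - <<'E'
from h import *
for n in ('scene','side'):
    im=optics.camera(n)
    b=im[130:230,230:370] if n=='scene' else im[110:210,240:380]
    cv2.imwrite(f'pics/{n}4.png',cv2.resize(b[:,:,::-1],None,fx=5,fy=5,interpolation=2))
E
```

```text
time: 10.38
ee_pos: [0.4305, -0.1702, 0.1335]
eef_rot: [0.101, 0.695, -0.099, 0.704]
ft_force: [1.0, 0.4, -0.7]
width: 0.0007
t 10.375 ee [ 0.4305 -0.1702  0.1335] F [ 1.   0.4 -0.7] tipdown [ 0.013  0.001 -1.   ]
3 [ 0.4314 -0.1737] to go tool cm at z .112: [ 2.15 -0.31  0.16]
```

View pics/scene4.png

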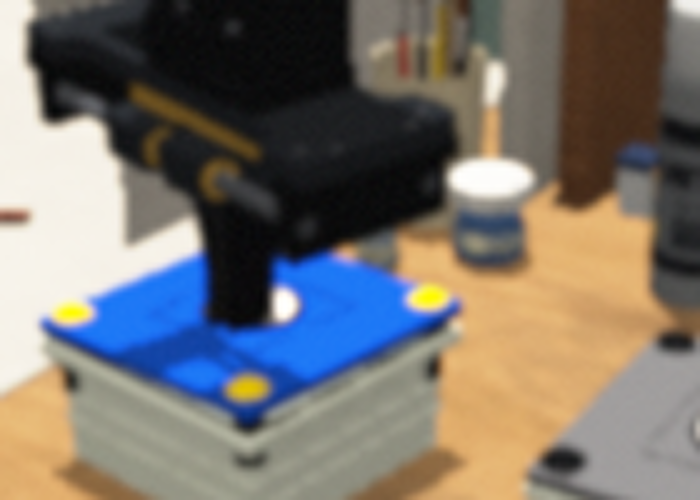

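View pics/side4.png

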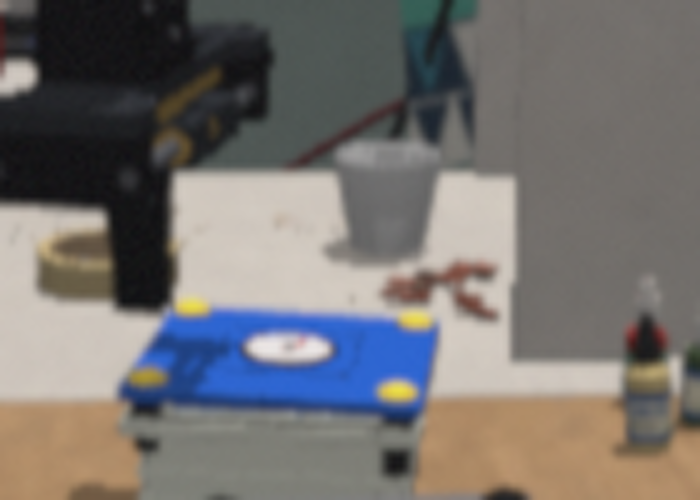

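Corner 4's plug has dropped (scene crop 70,378) and corner 3's still stands (scene crop 250,458). Pressing corner 3.

```bash
python3 -m inch '[{"translation":[0.8,-0.3,0.1],"spin":0},{"translation":[0.8,0,0],"spin":0},{"translation":[0,0,0],"spin":0}]'; python3 g.py 3
```

```text
time: 10.85
ee_pos: [0.4315, -0.17, 0.1158]
eef_rot: [0.099, 0.696, -0.097, 0.704]
ft_force: [-0.2, 0.9, 0.1]
width: 0.0007
t 10.85 ee [ 0.4315 -0.17    0.1158] F [-0.2  0.9  0.1] tipdown [ 0.012  0.002 -1.   ]
3 [ 0.4314 -0.1737] to go tool cm at z .112: [ 0.38 -0.36  0.08]
```

```bash
python3 -m inch '[{"translation":[0.3,-0.4,0],"spin":0},{"translation":[0.3,0,0],"spin":0},{"translation":[0.3,0,0],"spin":0},{"translation":[0.2,0,0],"spin":0},{"translation":[0.2,0,0],"spin":0},{"translation":[0.2,0,0],"spin":0}]'; python3 -m inch '[{"translation":[0.2,0,0],"spin":0}]'; python3 -m inch '[{"translation":[0.12,0,0],"spin":0}]'; python3 -m inch '[{"translation":[0.12,0,0],"spin":0}]'
```

```text
time: 11.6
ee_pos: [0.4305, -0.1742, 0.1001]
eef_rot: [0.099, 0.696, -0.097, 0.704]
ft_force: [-2.6, -0.8, 3.6]
width: 0.0006
time: 11.72
ee_pos: [0.4303, -0.1742, 0.098]
eef_rot: [0.099, 0.696, -0.097, 0.704]
ft_force: [-2.9, 0.3, 4.4]
width: 0.0005
time: 11.85
ee_pos: [0.4302, -0.1742, 0.0966]
eef_rot: [0.099, 0.697, -0.097, 0.704]
ft_force: [-3.3, -0.3, 5.5]
width: 0.0004
time: 11.98
ee_pos: [0.4303, -0.1743, 0.0959]
eef_rot: [0.1, 0.697, -0.097, 0.704]
ft_force: [-9.6, 2.2, 26.1]
width: 0.0005
```

Home. Lift clear and check.

```bash
python3 -m inch '[{"translation":[-3,0,0],"spin":0},{"translation":[-5,0,0],"spin":0},{"translation":[-5,0,-2],"spin":0},{"translation":[0,0,0],"spin":0},{"translation":[0,0,0],"spin":0}]'
python3 - <<'E'
from h import *
for n in ('scene','side'):
    im=optics.camera(n); M,T=cam(n)
    for c,a in blobs(im,(18,110,110),(35,255,255),(232,165,330,225) if n=='scene' else (255,160,340,210),8):
        print(n,c.round(1),a,onz(M,T,c,.077).round(4))
    b=im[130:230,230:370] if n=='scene' else im[110:210,240:380]
    cv2.imwrite(f'pics/{n}5.png',cv2.resize(b[:,:,::-1],None,fx=5,fy=5,interpolation=2))
E
```

```text
time: 12.6
ee_pos: [0.4103, -0.1681, 0.2293]
eef_rot: [0.099, 0.695, -0.096, 0.705]
ft_force: [-0.6, 0.3, 0.4]
width: 0.0001
scene [304.3 171.8] 34 [ 0.6214 -0.1041  0.077 ]
scene [280.6 176.9] 18 [ 0.5631 -0.0721  0.077 ]
scene [315.6 182. ] 17 [ 0.588  -0.1608  0.077 ]
scene [316.2 190.6] 32 [ 0.551  -0.1864  0.077 ]
scene [243.9 193.4] 23 [ 0.4465 -0.0563  0.077 ]
scene [238.6 208.6] 11 [ 0.3889 -0.0941  0.077 ]
scene [279.  210.8] 26 [ 0.4298 -0.1713  0.077 ]
scene [235.1 214.4] 33 [ 0.3673 -0.1045  0.077 ]
side [277.9 172.2] 12 [ 0.4468 -0.0595  0.077 ]
side [322.7 173.8] 12 [ 0.5615 -0.0756  0.077 ]
side [269. 188.] 17 [ 0.4306 -0.1742  0.077 ]
side [319. 190.] 17 [ 0.5452 -0.1906  0.077 ]
```

View pics/scene5.png

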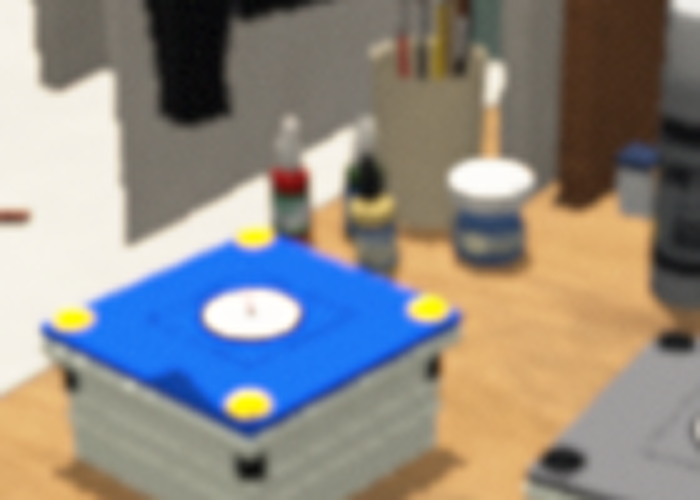

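View pics/side5.png

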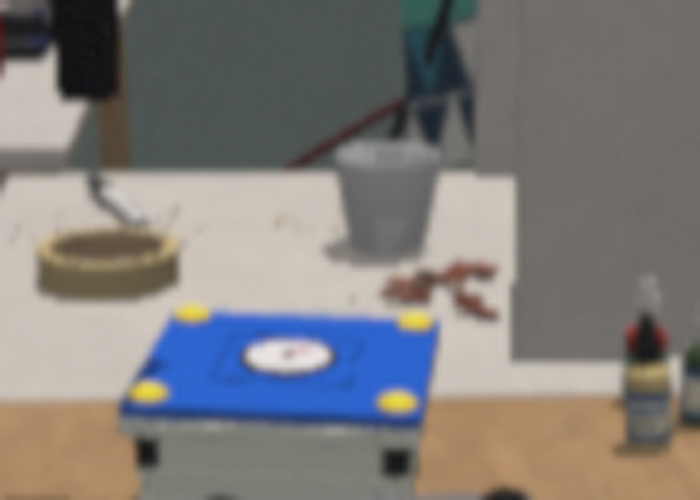

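The lid lies flat with no gap at the rim. All four pads dropped about 3 px and project at their start x and y when cast onto the home height. Handing in.

```bash
python3 -c "
from bench import close_job
print(close_job())"
```

```text
the job is handed in; nothing more can be done
None
```

The blue lid is down flat on the rim and I handed the job in at about 12.7 s; no verdict was reported. I pressed the corners with the closed fingertips in the order 2, 1, 4, 3.

- **Presses:** each corner gave way at about 4–6 N. Each then met a hard stop with the TCP at about 96–97 mm, fully home. The arm went nowhere near the grey-lidded box.
- **Checks between presses:** the plugs I could see in the scene and side pictures showed only the pressed corners down and the rest still standing. Corner 1's plug was out of view, so I judged that one by the hard stop and the lid's tilt.
- **Final check:** no gap at the rim, all four pads at home height in both views within about 2 mm, and the arm lifted clear with no force on it.
- **What was off:** the final press forces overshot the suggested 10–15 N, at about 30, 21, 26 and 26 N. I saw no neighbouring corner move. I had no direct reading of the plug positions, so they come from contact height and the pictures.

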